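# Put four things in a kitchen drawer back into their own containers

## Task

In this drawer the things have got into one another's containers. Put each thing upright in the middle of its own: the straw cup in the rattan basket, the glass bowl on the steel draining rack, the wooden box in the white plastic bin lying straight along it, the steel canister in the round wooden tray; put one aside on the empty cork trivet to make room. Set things down rather than letting them fall, and leave the spoon rack standing where it is.

Things in the scene. Friction and masses are not known exactly. Their poses are not given: they have to be found in the camera images.
- cup: Purple toddler cup with a closed flip-top over its straw: round body 58 mm across, from 84 mm up a round lid 62 mm across and 25 mm high, on that a flat cover 44 x 22 mm; 118 mm tall in all, about 0.14 kg. Origin: centre of its underside, z up its axis. Starts in the wooden tray or the bin.
- bowl: Small open clear-glass prep bowl, 42 mm high, steep-sided: 48 mm across the foot, 62 mm at 12 mm up, 66 mm at the rim, wall 3.5 mm, about 0.13 kg; can be taken across its outside. Origin: centre of its underside, z up its axis. Starts in the bin or the wooden tray.
- box: Closed wooden box with a sliding lid (lid and box stay together), 90 mm (its x) x 48 mm (its y) x 50 mm high, about 0.15 kg; graspable across its 48 mm width. Origin: centre of its underside, z up. Starts in the basket or on the draining rack, at any slant up to 0.6 rad from it (plus the container's own).
- canister: Round steel canister with a lid: body 58 mm across, lid 60 mm across from 64 to 83 mm up, then a black knob 20 mm across; 96 mm tall in all, about 0.18 kg. Origin: centre of its underside, z up its axis. Starts on the draining rack or in the basket.
- basket: Home of the cup. Square rattan-look plastic basket, about 145 x 145 mm over the weave, 128 mm inside, woven walls 48 mm high. Fixed. Origin: centre of its underside (8 mm above the worktop, as for all five containers, on the drawer's floor); its inner floor is 6 mm above the origin. x and y run along its sides; all five containers are turned by at most 0.18 rad.
- drain_rack: Home of the bowl. Square steel draining rack 140 x 140 mm: parallel wires over a drip pan, with a round-wire edge 11 mm high; inside 128 mm. Fixed. Origin: centre of its underside; the flat top of the wires, where things stand, is 6 mm above the origin.
- bin: Home of the box. White plastic open bin, 156 mm (its x) x 126 mm (its y) outside, 150 x 120 mm inside, 32 mm high. Fixed. Origin: centre of its underside; inner floor 6 mm above the origin.
- wood_tray: Home of the canister. Round wooden tray, 140 mm across outside, 124 mm inside, rim 18 mm high. Fixed. Origin: centre of its underside; inner floor 6 mm above the origin.
- trivet: Round cork trivet, 130 mm across, 6 mm thick, empty at the start: the spot for putting a thing aside. Fixed. Origin: centre of its underside; its flat top is 6 mm above the origin.
- spoon_rack: Slotted steel spoon rack standing loose on the drawer's floor, 80 mm (x) x 50 mm (y) x 92 mm, with three small spoons sticking up to 155 mm above its underside; about 0.45 kg, easily knocked. Not to be moved. Origin: centre of its underside. A drawer wall 110 mm high (on the robot's side; 80 mm on the others) runs round everything; a glass food jar and a salt shaker, 65 mm high at most, stand between the containers nearest the robot.
Not all that is in view belongs to the job. Leave any red or yellow look-alike of the cup alone.

How it is judged:
By the outcome, as a careful person would: the job done as asked, in the order asked, and still so for the second after the job is handed in, with the robot touching nothing.
It also fails if it takes over 138 s, if anything falls off the work surface, if the arm or the gripper's body presses on something with over 40 N, if the wrist force passes 120 N, or if a joint passes its speed limit or range.

## Robot

A 7-joint arm with a two-finger parallel gripper is mounted at the origin on the work surface. World frame = base frame: x ahead of the robot, y to its left, z up, the work surface at z = 0. Lengths are in m, angles in degrees, forces in N, time in s.
With the tool pointing down it reaches from about 0.425 to 0.875 m from the base axis. Payload 4.7 kg.
Tool frame: the origin (TCP) lies on the centre line of the jaws, within the pads' length; the fingertips stand env.nose_length ahead of it and the grasp point (between the pads) lies 8 mm behind it (env.nose_length is the distance from the TCP to the fingertips, in m); y points along the fingers, z is the direction in which the jaws open and shut, and the axes are right-handed (so a half turn about y gives the same grasp; the last joint's range is limited). The gripper opens to 87 mm and grips with 3 to 60 N. Pads are 19 mm wide; open, the fingers measure 117 mm over their backs; the gripper's body (75 mm by 190 mm) begins 51 mm behind the grasp point.
Start: joints at [-63.65, 18.392, -4.016, 83.108, 1.295, 78.541, -3.26], TCP at [0.28, 0.586, 0.234] pointing down, gripper open.
Joint ranges: [-163.93, 163.93], [-17.29, 119.83], [-79.2, 71.16], [3.27, 140.29], [-89.18, 269.18], [5.43, 117.66], [-154.24, 154.24]. Speed limits (degrees/s): [147.25, 147.25, 180, 180, 180, 180, 180].

## Interface

Orientations are given as [roll, pitch, yaw] about the fixed x, y, z axes, in that order (R = Rz(yaw) Ry(pitch) Rx(roll)).
In Python, from cell import env, read_camera, camera_info, job, models gives the robot as it stands.
- The arm moves only by the tool move_arm, never from a script. Its argument "moves" is a list of rows, each a list of 6 numbers: the shift along the tool's x, y, z in mm, then the turn, a rotation vector about the tool's x, y, z in degrees. In form: [[x, y, z, ax, ay, az], ...]. A call has 1 to 20 rows; each row is the pose to reach, as a shift and turn from the pose commanded when the call began, along the tool's axes at that moment; what a row does not reach only later rows make up. A row lasts 1/12 s, in which the tool goes at most 41.7 mm and 7.16 degrees, less where a joint would pass 70% of its speed; a pose out of reach is approached as far as the arm can. A call with a gripper value outside its range is refused whole. "claw" is the finger opening in mm, from 0 to 87, set as the call begins (left out, the last holds). The fingers move at their own pace and stop on an object; "newtons" is the grip in N (left out, the last holds). Time passes only in rows, so rows that repeat a pose let the fingers close. It gives the time, the measured TCP pose, the force and the opening at its end, in the units of the state.
- env.get_obs(): the state, without advancing time (a new reading comes with each control period).
- read_camera(name): name is "scene" or "top" or "wrist"; returns (picture, depth): 480x640x3 uint8, red, green, blue; 480x640 float32, m along the optical axis (not along the pixel's ray), 0 where there is no reading.
- camera_info(name): a dict with "fx", "fy", "cx", "cy" (pixels), "R" (3x3) and "t" (3): a world point X has camera coordinates R X + t. Camera axes: x right, y down, z forward; pixel columns grow to the right and rows downward; lengths in m; the calibration is good to about 2 mm. The wrist camera is an equidistant fisheye: a pixel r from the principal point sees the ray r / f radians off the axis. A picture is of the moment at which its call begins: read the wrist's pose just before it. camera_info takes no time and is no camera call; for the wrist camera it gives the pose at the moment of the call.
- job.sign_off(): hands the job in, once; it reports no verdict.
Trained networks look in the newest picture that a camera, given by its name, has taken for a name from the list of things; names that differ only in an ending like _2 or _b are one class to them, and where a whole thing is asked for, a point or a joint stands for the part that bears it (a point fixed in the world has none). Each returns a list of dicts, best first, with "score" (0 to 1); they miss things now and then, are a little off and sometimes report something else, mostly with a low value. They report only what shows in the picture. A call takes as long as a camera call. They do not tell look-alikes from the thing itself.
- models.spot_in(target, camera): "point" ([x, y, z] in m, in world coordinates, good to about 4 mm: the middle of the surface that is visible of it).
- models.cut_out(target, camera): "mask" (480x640 bool, what is visible of it).
The state is a dict: "time_s": time; "qpos": joint angles; "joint_velocities": joint speeds; "effort": joint torques, N m; "tool_pos": TCP position; "tool_rot": TCP orientation; "force": force on the tool from outside, world axes, zero at the start; "wrist_torque": the same for the moment, N m; "grip_width": finger opening in m.
Only numpy, scipy, OpenCV 4.12 (cv2) and the standard library are available. Lean on these libraries where they do the work, as an engineer would, in place of code of your own. Each camera call takes 0.05 s, during which the arm holds its last target.

## Working session

There is one attempt and no reset: what is moved stays moved. The work goes in short steps, Python scripts to look and compute and a tool call to move; the robot and the scene stay as the last step left them, time stands still between calls to the robot, and variables do not carry over. Pictures are saved under pics/ and viewed, and the job is handed in when it is done.

Besides the shell and the picture viewer there is one more tool, called after "Emit:" by a JSON object that holds its "op" and its "data". move_arm: Moves the arm, as the interface text tells. Its arguments: {"type":"object","properties":{"moves":{"type":"array","items":{"type":"array","items":{"type":"number"}}},"claw":{"type":"number"},"newtons":{"type":"number"}},"required":["moves"]}

```bash
ls; mkdir -p pics
python3 - <<'E'
from cell import env, read_camera, camera_info, job, models
import cv2
print(env.get_obs(), env.nose_length)
for n in ["scene","top"]:
    p,d=read_camera(n); cv2.imwrite(f"pics/{n}0.png",p[:,:,::-1])
    i=camera_info(n); print(n,i)
E
```

```text
pics
{'time_s': 0.0, 'qpos': array([-63.65066307,  18.44036291,  -4.01800233,  83.17352785,
         1.29439436,  78.53877463,  -3.2607928 ]), 'joint_velocities': array([-0.06032052, -0.05305364,  0.08996391, -0.12331394, -0.01695627,
        0.0694997 ,  0.0229137 ]), 'effort': array([-3.58763518e-04, -4.91280019e+01, -4.03902009e-01, -3.12525094e+01,
       -6.38051704e-02,  4.36093309e-02,  1.63722525e-04]), 'tool_pos': array([0.28005301, 0.58600852, 0.23245907]), 'tool_rot': array([-9.01074498e+01, -4.18613962e-03, -2.55381827e+01]), 'force': array([0.34767242, 0.5946427 , 1.24900733]), 'wrist_torque': array([ 0.01798315,  0.04085283, -0.02669696]), 'grip_width': 0.08661007060700751} 0.011
scene {'fx': 591.1517149244441, 'fy': 591.1517149244441, 'cx': 325.02074848987223, 'cy': 247.950421171196, 'R': array([[-0.24965697,  0.96817364, -0.01764089],
       [ 0.65906481,  0.15654552, -0.7356134 ],
       [-0.7094399 , -0.1952775 , -0.67717185]]), 't': array([ 0.16270883, -0.27849194,  1.82968938])}
top {'fx': 473.1916238672702, 'fy': 473.1916238672702, 'cx': 308.9936312603943, 'cy': 252.0914869456514, 'R': array([[-1.03705593e-01, -9.94607580e-01,  9.54474243e-04],
       [-9.72102806e-01,  1.01155986e-01, -2.11621362e-01],
       [ 2.10383660e-01, -2.28741658e-02, -9.77351261e-01]]), 't': array([0.01035869, 0.49681606, 0.9308909 ])}
```

View pics/scene0.png

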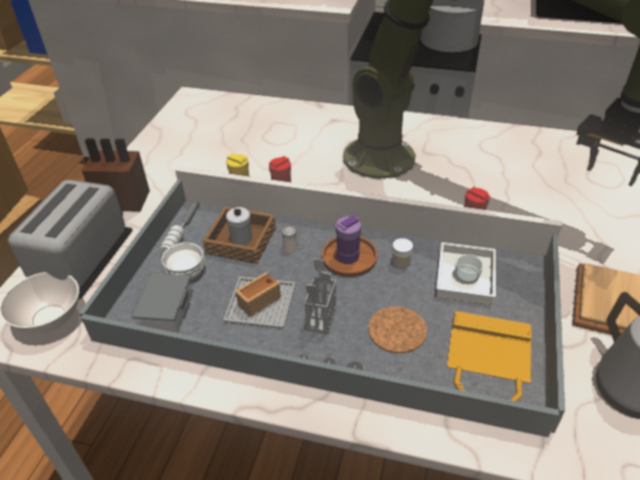

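View pics/top0.png

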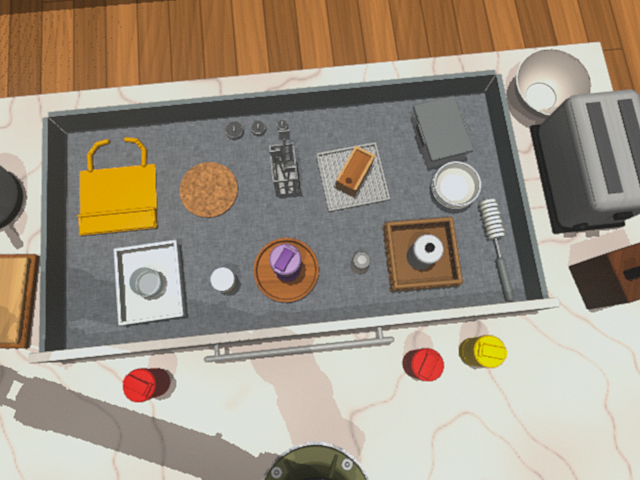

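```bash
cat > h.py <<'E'
from cell import env, read_camera, camera_info, job, models
import numpy as np, cv2
def ray(info,u,v):
    R,t=info['R'],info['t']
    d=np.stack([(u-info['cx'])/info['fx'],(v-info['cy'])/info['fy'],np.ones_like(u,float)],-1)
    return -R.T@t, d@R
def atz(info,u,v,z):
    c,d=ray(info,np.asarray(u,float),np.asarray(v,float)); s=(z-c[2])/d[...,2]
    return c+s[...,None]*d
def cloud(info,depth,mask=None):
    v,u=np.nonzero((depth>0)&(mask if mask is not None else True))
    z=depth[v,u]; c,d=ray(info,u.astype(float),v.astype(float))
    return c+z[:,None]*d,u,v
def proj(info,X):
    p=np.atleast_2d(X)@info['R'].T+info['t']; return np.c_[p[:,0]/p[:,2]*info['fx']+info['cx'],p[:,1]/p[:,2]*info['fy']+info['cy']]
E
python3 - <<'E'
from h import *
np.set_printoptions(precision=4,suppress=True)
p,d=read_camera("top"); I=camera_info("top")
out={}
for n in ["cup","bowl","box","canister","basket","drain_rack","bin","wood_tray","trivet","spoon_rack"]:
    r=models.cut_out(n,"top")
    print(n,len(r))
    for k,x in enumerate(r[:4]):
        m=x['mask']; P,u,v=cloud(I,d,m)
        print("   %.2f px %d uv %.0f %.0f"%(x['score'],m.sum(),u.mean(),v.mean()),"min",P.min(0),"max",P.max(0),"med",np.median(P,0))
        out[f"{n}_{k}"]=m
np.savez("masks.npz",depth=d,pic=p,**out)
print(env.get_obs()['time_s'])
E
```

```text
cup 4
   0.94 px 1318 uv 482 351 min [ 0.228  -0.4217 -0.0068] max [ 0.2915 -0.3258  0.1225] med [ 0.2597 -0.3444  0.1083]
   0.88 px 1344 uv 145 384 min [ 0.2309  0.269  -0.0057] max [0.2957 0.373  0.1214] med [0.266  0.2884 0.108 ]
   0.76 px 942 uv 285 262 min [ 0.441  -0.0209  0.0155] max [0.5024 0.0387 0.1357] med [0.4653 0.0079 0.1232]
   0.61 px 1104 uv 423 364 min [ 0.2157 -0.2954 -0.0013] max [ 0.2776 -0.2055  0.1227] med [ 0.2479 -0.2283  0.1093]
bowl 1
   0.89 px 873 uv 144 282 min [0.4367 0.2704 0.0141] max [0.5016 0.3361 0.0599] med [0.4727 0.3097 0.0265]
box 1
   0.57 px 1110 uv 354 171 min [ 0.6171 -0.2126  0.0053] max [ 0.7347 -0.1125  0.0684] med [ 0.661  -0.1558  0.0603]
canister 2
   0.73 px 918 uv 424 252 min [ 0.4387 -0.305   0.0152] max [ 0.4966 -0.2465  0.1126] med [ 0.4637 -0.2684  0.0964]
   0.37 px 2537 uv 208 190 min [0.605  0.1041 0.0035] max [0.733  0.2321 0.0206] med [0.668  0.1672 0.0137]
basket 3
   0.69 px 4115 uv 421 255 min [ 0.3968 -0.3646  0.005 ] max [ 0.5564 -0.2025  0.0972] med [ 0.4663 -0.2746  0.0171]
   0.38 px 1113 uv 354 171 min [ 0.6171 -
[... 333 characters left out ...]
 px 4245 uv 149 283 min [0.3866 0.23   0.0031] max [0.5597 0.3779 0.0578] med [0.468  0.3005 0.0148]
wood_tray 1
   0.56 px 2464 uv 285 273 min [ 0.3999 -0.0564  0.0036] max [0.5427 0.0851 0.1242] med [0.4569 0.0165 0.0147]
trivet 2
   0.96 px 2464 uv 208 190 min [0.6061 0.1041 0.0071] max [0.7323 0.2314 0.0206] med [0.6687 0.1674 0.0137]
   0.62 px 2282 uv 285 273 min [ 0.4003 -0.0567  0.0063] max [0.5383 0.0813 0.1242] med [0.4571 0.0161 0.0147]
spoon_rack 2
   0.62 px 1351 uv 283 167 min [ 0.6379 -0.0318  0.0034] max [0.7734 0.0241 0.1641] med [ 0.6798 -0.0062  0.0619]
   0.36 px 2627 uv 351 180 min [ 0.59   -0.2302  0.0044] max [ 0.7409 -0.0802  0.067 ] med [ 0.6532 -0.1432  0.0116]
0.65
```

Run:
```python
from h import *
np.set_printoptions(precision=4,suppress=True)
Z=np.load("masks.npz"); d=Z['depth']; I=camera_info("top")
# resolution: use bigger local windows by world bounds rather than masks
P,u,v=cloud(I,d)
def sel(x0,x1,y0,y1,z0,z1): 
    return P[(P[:,0]>x0)&(P[:,0]<x1)&(P[:,1]>y0)&(P[:,1]<y1)&(P[:,2]>z0)&(P[:,2]<z1)]
def circ(Q,name):
    (c,r)=cv2.minEnclosingCircle(Q[:,:2].astype(np.float32)); print(name,len(Q),"circ",np.array(c),r,"mean",Q.mean(0))
def rect(Q,name):
    c,s,a=cv2.minAreaRect(Q[:,:2].astype(np.float32)); print(name,len(Q),"rect",np.array(c),np.array(s),a,"mean",Q.mean(0))
circ(sel(.42,.52,-.04,.06,.117,.14),"cup lid+")
circ(sel(.42,.52,-.04,.06,.117,.127),"cup lid")
rect(sel(.42,.52,-.04,.06,.128,.14),"cup flap")
circ(sel(.42,.52,-.33,-.22,.09,.102),"can lid")
circ(sel(.42,.52,-.33,-.22,.104,.12),"can knob")
rect(sel(.6,.76,-.22,-.1,.058,.072),"box top")
circ(sel(.43,.51,.26,.345,.05,.062),"bowl rim")
rect(sel(.38,.58,-.38,-.19,.048,.062),"basket rim")
rect(sel(.38,.58,.21,.4,.034,.045),"bin rim")
rect(sel(.57,.76,-.25,-.06,.0155,.024),"rack rim")
circ(sel(.38,.56,-.08,.10,.022,.031),"tray rim")
circ(sel(.59,.75,.08,.25,.0115,.03),"trivet")
rect(sel(.6,.78,-.07,.06,.08,.11),"spoon rack top")
rect(sel(.6,.85,-.07,.1,.11,.18),"spoons")
circ(sel(.4,.5,.1,.2,.02,.09),"jar"); circ(sel(.4,.52,-.19,-.09,.02,.09),"salt")
for a in [(.35,.42),(.8,.9)]:
    Q=sel(a[0],a[1],-.3,.3,.06,.14); print("wall",Q.min(0) if len(Q) else 0,Q.max(0) if len(Q) else 0)
Q=sel(.2,.42,-.2,.2,.085,.13);print("nearwall",Q.min(0),Q.max(0))
Q=sel(.4,.8,.4,.6,.05,.13);print("lwall",Q.min(0),Q.max(0))
Q=sel(.4,.8,-.6,-.38,.05,.13);print("rwall",Q.min(0),Q.max(0))
pic=Z['pic'].copy()
big=cv2.resize(pic[100:350,90:480],(780,500),interpolation=cv2.INTER_CUBIC); cv2.imwrite("pics/topzoom.png",big[:,:,::-1])
```

```text
cup lid+ 785 circ [0.4718 0.0092] 0.03103332407772541 mean [0.4703 0.0089 0.1257]
cup lid 484 circ [0.4718 0.0092] 0.03103332407772541 mean [0.4701 0.0084 0.1224]
cup flap 286 rect [0.4699 0.0116] [0.0249 0.053 ] 51.125221252441406 mean [0.471  0.0095 0.1312]
can lid 612 circ [ 0.4683 -0.2768] 0.03068404458463192 mean [ 0.4676 -0.2746  0.0968]
can knob 73 circ [ 0.469  -0.2758] 0.009609566070139408 mean [ 0.4687 -0.2757  0.1091]
box top 841 rect [ 0.6667 -0.1575] [0.0483 0.0919] 55.331520080566406 mean [ 0.667  -0.1579  0.0617]
bowl rim 212 circ [0.4697 0.3032] 0.033497799187898636 mean [0.4694 0.3052 0.0545]
basket rim 1369 rect [ 0.4883 -0.2907] [0.1732 0.1822] 88.90351867675781 mean [ 0.472  -0.2782  0.0548]
bin rim 1035 rect [0.4704 0.3004] [0.1629 0.1339] 2.632845401763916 mean [0.4712 0.3042 0.0393]
rack rim 701 rect [ 0.6659 -0.1554] [0.1415 0.1404] 5.609843730926514 mean [ 0.6611 -0.1546  0.0184]
tray rim 575 circ [0.4691 0.0123] 0.06957169622182846 mean [0.4688 0.0128 0.0256]
trivet 2306 circ [0.6762 0.1645] 0.10434307903051376 mean [0.6689 0.1675 0.0141]
spoon rack top 282 rect [ 0.6791 -0.0051] [0.0817 0.0503] 0.511464536190033 mean [ 0.6785 -0.0054  0.0954]
spoons 296 rect [ 0.6805 -0.0035] [0.0812 0.0436] 3.075073719024658 mean [ 0.6854 -0.0068  0.1438]
jar 552 circ [0.4542 0.1409] 0.024983638897538185 mean [0.4518 0.1383 0.0625]
salt 308 circ [ 0.4641 -0.144 ] 0.01882876269519329 mean [ 0.4611 -0.142   0.0597]
wall 0 0
wall [ 0.8416 -0.3     0.06  ] [0.8598 0.3    0.086 ]
nearwall [ 0.3269 -0.1999  0.085 ] [0.3455 0.1998 0.1157]
lwall [0.4   0.487 0.05 ] [0.7999 0.5998 0.0847]
rwall [ 0.4002 -0.6     0.05  ] [ 0.7999 -0.38    0.13  ]
```

View pics/topzoom.png

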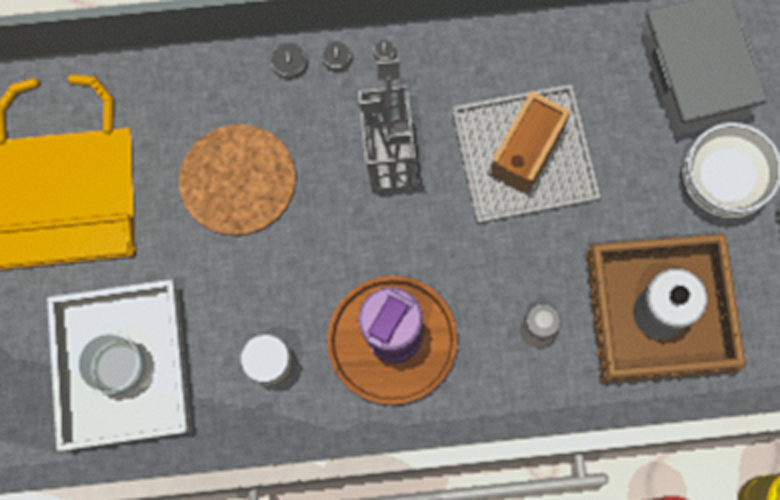

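Run:
```python
from h import *
from scipy.optimize import least_squares
np.set_printoptions(precision=4,suppress=True)
Z=np.load("masks.npz"); d=Z['depth']; I=camera_info("top")
P,u,v=cloud(I,d)
def sel(x0,x1,y0,y1,z0,z1): 
    return P[(P[:,0]>x0)&(P[:,0]<x1)&(P[:,1]>y0)&(P[:,1]<y1)&(P[:,2]>z0)&(P[:,2]<z1)]
def fit(Q,c0,hx,hy,name):  # rim mid-line rectangle
    def res(p):
        c,s=np.cos(p[2]),np.sin(p[2]); D=Q[:,:2]-p[:2]
        a=np.abs(D[:,0]*c+D[:,1]*s)-hx; b=np.abs(-D[:,0]*s+D[:,1]*c)-hy
        return np.maximum(a,b)
    for y0 in (0,):
        r=least_squares(res,[*c0,y0],loss='soft_l1',f_scale=.003); 
        print(name,len(Q),r.x[:2],"yaw",np.degrees(r.x[2]),"rms",np.sqrt(np.mean(r.fun**2)))
Q=sel(.38,.57,-.37,-.19,.05,.06); Q=Q[np.hypot(Q[:,0]-.469,Q[:,1]+.276)>.042]; fit(Q,(.474,-.28),.068,.068,"basket")
fit(sel(.38,.58,.21,.39,.036,.043)[:],(.47,.3),.0765,.0615,"bin")
Q=sel(.57,.76,-.25,-.06,.0155,.022); Q=Q[np.hypot(Q[:,0]-.667,Q[:,1]+.157)>.056]; fit(Q,(.666,-.155),.067,.067,"rack")
Q=sel(.59,.75,.09,.238,.012,.018); Q=Q[np.hypot(Q[:,0]-.669,Q[:,1]-.1675)<.068]; print("trivet",cv2.minEnclosingCircle(Q[:,:2].astype(np.float32)),Q.mean(0))
Q=sel(.55,.8,.24,.48,.0,.2); print("bag",Q[:,2].max(), Q[Q[:,2]>.02].min(0),Q[Q[:,2]>.02].max(0))
Q=sel(.6,.85,.0,.18,.02,.2); Q=Q[(Q[:,1]>.035)]; print("things behind",Q.min(0),Q.max(0))
Q=sel(.55,.83,-.4,-.235,.02,.2); print("right things",Q.min(0),Q.max(0))
```

```text
basket 1222 [ 0.4701 -0.2762] yaw -0.8719845903594992 rms 0.004480842525598401
bin 926 [0.4699 0.2995] yaw 2.4829941659001373 rms 0.011768637962529402
rack 600 [ 0.6656 -0.1552] yaw 5.681510527586933 rms 0.003914858159908207
trivet ((0.6681469678878784, 0.16871123015880585), 0.06640533357858658) [0.6687 0.1677 0.0142]
bag 0.042297860746260185 [0.55   0.2402 0.02  ] [0.7938 0.4526 0.0423]
things behind [0.6544 0.0352 0.02  ] [0.85   0.1798 0.0846]
right things [ 0.561  -0.3999  0.02  ] [ 0.8146 -0.303   0.0692]
```

```bash
cat > go.py <<'E'
import sys, numpy as np
from scipy.spatial.transform import Rotation as Ro
from cell import env
o=env.get_obs(); p=np.array(o['tool_pos']); yaw=np.radians(o['tool_rot'][2])
x=np.array([np.cos(yaw),np.sin(yaw),0]); y=np.array([0,0,-1.]); z=np.array([-np.sin(yaw),np.cos(yaw),0])
print("t",round(o['time_s'],2),"pos",p.round(4),"rot",np.round(o['tool_rot'],2),"F",np.round(o['force'],1),"w",round(o['grip_width'],4),"q",np.round(o['qpos'],0))
for a in sys.argv[1:]:
    t=[float(s) for s in a.split(',')]; d=(np.array(t[:3])-p)*1000
    print(a,"->",np.round([d@x,d@y,d@z],1),"turn y",round(np.degrees(yaw)-t[3],1))
E
python3 go.py .5,.25,.26,-90 .52,-.05,.26,-90 .4683,-.2757,.2,-90
```

```text
t 0.65 pos [0.2803 0.5865 0.2336] rot [-89.99  -0.   -25.54] F [ 0.6 -1.2 -0.6] w 0.087 q [-64.  18.  -4.  83.   1.  79.  -3.]
.5,.25,.26,-90 -> [ 343.3  -26.4 -208.9] turn y 64.5
.52,-.05,.26,-90 -> [ 490.7  -26.4 -470.9] turn y 64.5
.4683,-.2757,.2,-90 -> [ 541.4   33.6 -696.9] turn y 64.5
```

Emit:
{"op": "move_arm", "data": {"moves": [[343,-26,-209,0,64.5,0],[343,-26,-209,0,64.5,0],[343,-26,-209,0,64.5,0],[343,-26,-209,0,64.5,0],[343,-26,-209,0,64.5,0],[343,-26,-209,0,64.5,0],[343,-26,-209,0,64.5,0],[343,-26,-209,0,64.5,0],[343,-26,-209,0,64.5,0],[343,-26,-209,0,64.5,0],[491,-26,-471,0,64.5,0],[491,-26,-471,0,64.5,0],[491,-26,-471,0,64.5,0],[491,-26,-471,0,64.5,0],[491,-26,-471,0,64.5,0],[491,-26,-471,0,64.5,0],[491,-26,-471,0,64.5,0],[541,34,-697,0,64.5,0],[541,34,-697,0,64.5,0],[541,34,-697,0,64.5,0]], "claw": 85, "newtons": 20}}

```text
time_s: 2.32
tool_pos: [0.493, -0.1614, 0.2294]
tool_rot: [-89.9, 0.0, -90.0]
force: [1.6, -0.8, 0.7]
grip_width: 0.0854
```

```bash
python3 go.py .4683,-.2757,.16,-90 .4683,-.2757,.081,-90
python3 - <<'E'
from h import *
p,d=read_camera("wrist"); cv2.imwrite("pics/w1.png",p[:,:,::-1])
E
```

```text
t 2.32 pos [ 0.493  -0.1614  0.2294] rot [-8.992e+01  2.000e-02 -9.004e+01] F [ 1.6 -0.8  0.7] w 0.0854 q [-21.   2.  37. 103.  -1.  75.  17.]
.4683,-.2757,.16,-90 -> [114.4  69.4 -24.6] turn y -0.0
.4683,-.2757,.081,-90 -> [114.4 148.4 -24.6] turn y -0.0
```

View pics/w1.png

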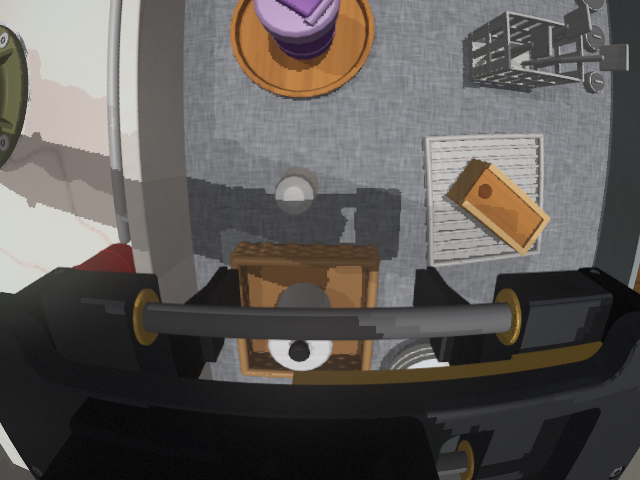

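Emit:
{"op": "move_arm", "data": {"moves": [[114,69,-25,0,0,0],[114,69,-25,0,0,0],[114,69,-25,0,0,0],[114,69,-25,0,0,0],[114,69,-25,0,0,0],[114,69,-25,0,0,0]]}}

```text
time_s: 2.87
tool_pos: [0.4684, -0.2732, 0.1602]
tool_rot: [-90.0, 0.0, -90.1]
force: [0.2, 0.8, 0.3]
grip_width: 0.0852
```

```bash
python3 go.py  .4683,-.2757,.081,-90
```

```text
t 2.87 pos [ 0.4684 -0.2732  0.1602] rot [-9.002e+01  3.000e-02 -9.012e+01] F [0.2 0.8 0.3] w 0.0852 q [-11.  10.  43. 105.  -7.  68.  34.]
.4683,-.2757,.081,-90 -> [ 2.5 79.2 -0.1] turn y -0.1
```

Emit:
{"op": "move_arm", "data": {"moves": [[2,30,0,0,0,0],[2,55,0,0,0,0],[2,72,0,0,0,0],[2,79,0,0,0,0],[2,79,0,0,0,0],[2,79,0,0,0,0]]}}

```text
time_s: 3.37
tool_pos: [0.4697, -0.2745, 0.0823]
tool_rot: [-89.9, 0.0, -89.9]
force: [0.6, -0.1, -0.4]
grip_width: 0.0851
```

Emit:
{"op": "move_arm", "data": {"moves": [[0,0,0,0,0,0],[0,0,0,0,0,0],[0,0,0,0,0,0],[0,0,0,0,0,0],[0,0,0,0,0,0],[0,0,0,0,0,0],[0,0,0,0,0,0],[0,0,0,0,0,0]], "claw": 50, "newtons": 20}}

```text
time_s: 4.03
tool_pos: [0.4686, -0.2755, 0.0817]
tool_rot: [-90.0, 0.0, -90.0]
force: [-1.0, 1.4, 4.5]
grip_width: 0.0593
```

Emit:
{"op": "move_arm", "data": {"moves": [[0,-15,0,0,0,0],[0,-45,0,0,0,0],[0,-85,0,0,0,0],[0,-120,0,0,0,0],[-226,-120,70,0,0,0],[-226,-120,70,0,0,0],[-226,-120,70,0,0,0],[-226,-120,70,0,0,0],[-226,-120,70,0,0,0],[-226,-120,70,0,0,0],[-444,-120,200,0,0,0],[-444,-120,200,0,0,0],[-444,-120,200,0,0,0],[-444,-120,200,0,0,0],[-444,-120,200,0,0,0],[-444,-120,200,0,0,0],[-444,-120,200,0,0,0],[-444,-120,200,0,0,0],[-444,-120,200,0,0,0]]}}

```text
time_s: 5.62
tool_pos: [0.6682, 0.1682, 0.1997]
tool_rot: [-90.1, -0.1, -90.0]
force: [0.3, 0.4, -1.0]
grip_width: 0.0593
```

```bash
python3 go.py  .6685,.168,.083,-90
```

```text
t 5.62 pos [0.6682 0.1682 0.1997] rot [-90.13  -0.12 -90.  ] F [ 0.3  0.4 -1. ] w 0.0593 q [-35.  25.  26.  80. -11.  77.  -9.]
.6685,.168,.083,-90 -> [  0.2 116.7   0.3] turn y -0.0
```

Emit:
{"op": "move_arm", "data": {"moves": [[0,40,0,0,0,0],[0,78,0,0,0,0],[0,100,0,0,0,0],[0,112,0,0,0,0],[0,116,0,0,0,0],[0,117,0,0,0,0],[0,117,0,0,0,0],[0,117,0,0,0,0]]}}

```text
time_s: 6.28
tool_pos: [0.6703, 0.1684, 0.0867]
tool_rot: [-89.8, 0.1, -90.1]
force: [0.9, 0.2, -1.8]
grip_width: 0.059
```

Emit:
{"op": "move_arm", "data": {"moves": [[0,1,0,0,0,0],[0,1,0,0,0,0],[0,1,0,0,0,0]]}}

```text
time_s: 6.53
tool_pos: [0.6692, 0.1687, 0.0842]
tool_rot: [-89.9, 0.0, -90.0]
force: [-0.5, -0.2, -1.8]
grip_width: 0.0593
```

Emit:
{"op": "move_arm", "data": {"moves": [[0,1,0,0,0,0],[0,2,0,0,0,0],[0,2,0,0,0,0],[0,2,0,0,0,0]]}}

```text
time_s: 6.87
tool_pos: [0.669, 0.1686, 0.0818]
tool_rot: [-90.0, 0.0, -90.0]
force: [-0.9, -0.5, 1.3]
grip_width: 0.0589
```

Emit:
{"op": "move_arm", "data": {"moves": [[0,0,0,0,0,0],[0,0,0,0,0,0],[0,0,0,0,0,0],[0,0,0,0,0,0],[0,0,0,0,0,0],[0,-30,0,0,0,0],[0,-70,0,0,0,0],[0,-110,0,0,0,0],[0,-110,0,0,0,0]], "claw": 85}}

```text
time_s: 7.62
tool_pos: [0.6734, 0.169, 0.2012]
tool_rot: [-89.2, 0.3, -90.1]
force: [2.1, -0.2, 1.7]
grip_width: 0.0849
```

```bash
python3 go.py .54,.05,.19,-90 .4705,.009,.18,-90 .4705,.009,.101,-90
```

```text
t 7.62 pos [0.6734 0.169  0.2012] rot [-89.19   0.25 -90.05] F [ 2.1 -0.2  1.7] w 0.0849 q [-35.  25.  26.  80. -11.  76.  -9.]
.54,.05,.19,-90 -> [ 119.1   11.2 -133.3] turn y -0.1
.4705,.009,.18,-90 -> [ 160.2   21.2 -202.7] turn y -0.1
.4705,.009,.101,-90 -> [ 160.2  100.2 -202.7] turn y -0.1
```

Emit:
{"op": "move_arm", "data": {"moves": [[160,12,-198,0,0,0],[160,12,-198,0,0,0],[160,12,-198,0,0,0],[160,12,-198,0,0,0],[160,12,-198,0,0,0],[160,12,-198,0,0,0],[160,12,-198,0,0,0],[160,12,-198,0,0,0],[160,12,-198,0,0,0]]}}

```text
time_s: 8.37
tool_pos: [0.4714, 0.0091, 0.1799]
tool_rot: [-89.9, 0.1, -90.1]
force: [-0.6, 0.5, 0.4]
grip_width: 0.0853
```

```bash
python3 go.py .4705,.009,.101,-90
python3 - <<'E'
from h import *
p,d=read_camera("scene"); cv2.imwrite("pics/s2.png",cv2.resize(p[150:400,80:600],(800,385))[:,:,::-1])
E
```

```text
t 8.37 pos [0.4714 0.0091 0.1799] rot [-8.987e+01  9.000e-02 -9.006e+01] F [-0.6  0.5  0.4] w 0.0853 q [-35.  -3.  30. 113.   1.  69.  -5.]
.4705,.009,.101,-90 -> [ 0.1 78.9 -0.9] turn y -0.1
```

View pics/s2.png

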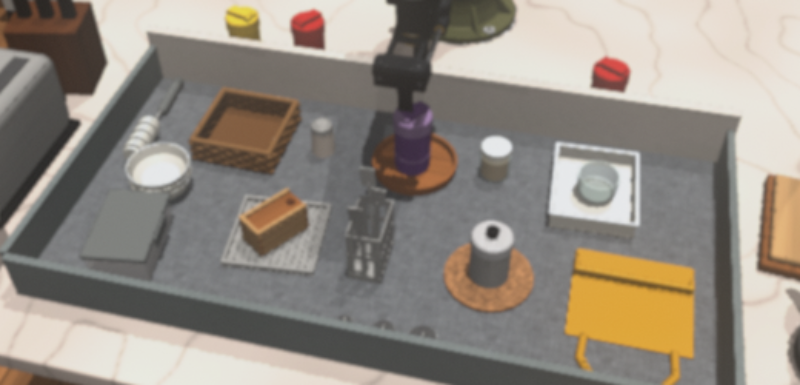

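Emit:
{"op": "move_arm", "data": {"moves": [[0,30,-1,0,0,0],[0,55,-1,0,0,0],[0,72,-1,0,0,0],[0,79,-1,0,0,0],[0,79,-1,0,0,0],[0,79,-1,0,0,0]]}}

```text
time_s: 8.92
tool_pos: [0.4706, 0.0091, 0.1006]
tool_rot: [-90.0, -0.0, -90.0]
force: [1.1, -0.2, 0.6]
grip_width: 0.0851
```

Emit:
{"op": "move_arm", "data": {"moves": [[0,0,0,0,0,0],[0,0,0,0,0,0],[0,0,0,0,0,0],[0,0,0,0,0,0],[0,0,0,0,0,0],[0,0,0,0,0,0],[0,0,0,0,0,0],[0,0,0,0,0,0]], "claw": 50, "newtons": 20}}

```text
time_s: 9.58
tool_pos: [0.4703, 0.0087, 0.1009]
tool_rot: [-89.9, 0.0, -90.0]
force: [0.6, -0.6, 3.8]
grip_width: 0.0611
```

Emit:
{"op": "move_arm", "data": {"moves": [[0,-15,0,0,0,0],[0,-45,0,0,0,0],[0,-85,0,0,0,0],[0,-100,0,0,0,0],[285,-100,0,0,0,0],[285,-100,0,0,0,0],[285,-100,0,0,0,0],[285,-100,0,0,0,0],[285,-100,0,0,0,0],[285,-100,0,0,0,0],[285,-100,0,0,0,0],[285,-100,0,0,0,0],[285,-100,0,0,0,0],[285,-100,0,0,0,0]]}}

```text
time_s: 10.75
tool_pos: [0.4691, -0.2754, 0.1995]
tool_rot: [-90.1, 0.1, -90.0]
force: [-0.2, 0.3, -1.0]
grip_width: 0.061
```

```bash
python3 go.py .470,-.276,.104,-90
```

```text
t 10.75 pos [ 0.4691 -0.2754  0.1995] rot [-9.009e+01  7.000e-02 -9.004e+01] F [-0.2  0.3 -1. ] w 0.061 q [-17.   8.  49. 102.  -7.  72.  34.]
.470,-.276,.104,-90 -> [ 0.6 95.5  0.9] turn y -0.0
```

Descend, then the last bit slowly.

Emit:
{"op": "move_arm", "data": {"moves": [[0,40,1,0,0,0],[0,70,1,0,0,0],[0,88,1,0,0,0],[0,95,1,0,0,0],[0,97,1,0,0,0],[0,97,1,0,0,0],[0,97,1,0,0,0]]}}

```text
time_s: 11.33
tool_pos: [0.4716, -0.2762, 0.1046]
tool_rot: [-89.9, -0.0, -90.0]
force: [-0.3, 0.3, -1.1]
grip_width: 0.0607
```

Emit:
{"op": "move_arm", "data": {"moves": [[0,1,0,0,0,0],[0,2,0,0,0,0],[0,2,0,0,0,0],[0,2,0,0,0,0]]}}

```text
time_s: 11.67
tool_pos: [0.4707, -0.2765, 0.1017]
tool_rot: [-90.0, 0.0, -90.0]
force: [-0.2, 0.7, -1.2]
grip_width: 0.0612
```

Emit:
{"op": "move_arm", "data": {"moves": [[0,1,0,0,0,0],[0,1,0,0,0,0],[0,1,0,0,0,0]]}}

```text
time_s: 11.92
tool_pos: [0.4708, -0.2768, 0.1009]
tool_rot: [-89.9, -0.0, -90.1]
force: [-0.3, -0.5, 4.5]
grip_width: 0.061
```

Emit:
{"op": "move_arm", "data": {"moves": [[0,0,0,0,0,0],[0,0,0,0,0,0],[0,0,0,0,0,0],[0,0,0,0,0,0],[0,0,0,0,0,0],[0,-30,0,0,0,0],[0,-70,0,0,0,0],[0,-105,0,0,0,0],[-227,-105,70,0,0,0],[-227,-105,70,0,0,0],[-227,-105,70,0,0,0],[-227,-105,70,0,0,0],[-227,-105,70,0,0,0],[-445,-80,198,0,0,0],[-445,-80,198,0,0,0],[-445,-80,198,0,0,0],[-445,-80,198,0,0,0],[-445,-80,198,0,0,0],[-445,-80,198,0,0,0],[-445,-80,198,0,0,0]], "claw": 85}}

```text
time_s: 13.58
tool_pos: [0.6693, 0.1728, 0.1791]
tool_rot: [-90.0, 0.1, -89.9]
force: [-0.3, 0.5, 0.7]
grip_width: 0.085
```

```bash
python3 - <<'E'
from h import *
np.set_printoptions(precision=4,suppress=True)
d=read_camera("top")[1]; p,_=read_camera("top"); I=camera_info("top"); P,u,v=cloud(I,d)
Q=P[(abs(P[:,0]-.47)<.06)&(abs(P[:,1]+.276)<.06)&(P[:,2]>.117)&(P[:,2]<.14)]
print(len(Q),cv2.minEnclosingCircle(Q[:,:2].astype(np.float32)),Q.max(0))
cv2.imwrite("pics/t3.png",p[:,:,::-1])
E
python3 go.py .669,.1686,.0815,-90
```

```text
778 ((0.4722050726413727, -0.27626872062683105), 0.031431347131729126) [ 0.5022 -0.2449  0.1359]
t 13.68 pos [0.6688 0.1772 0.1775] rot [-90.12   0.12 -89.47] F [0.5 0.5 0.8] w 0.0847 q [-40.  27.  32.  82. -15.  75.  -6.]
.669,.1686,.0815,-90 -> [ 8.6 96.   0.1] turn y 0.5
```

View pics/t3.png

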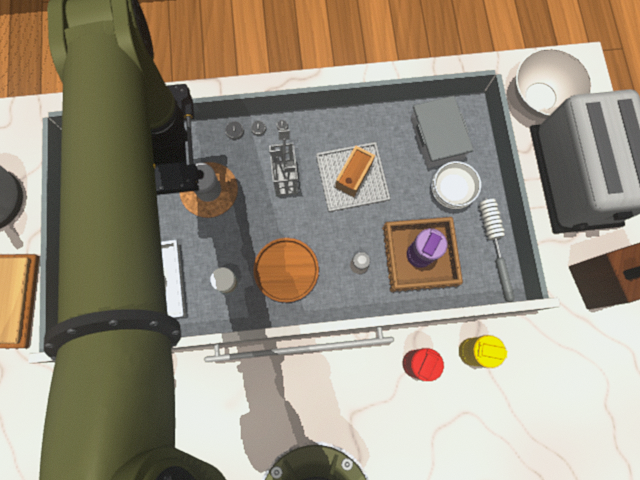

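Emit:
{"op": "move_arm", "data": {"moves": [[0,0,0,0,0,0],[0,0,0,0,0,0],[0,0,0,0,0,0]]}}

```text
time_s: 13.93
tool_pos: [0.6687, 0.166, 0.1807]
tool_rot: [-90.0, -0.0, -90.2]
force: [-0.1, 0.5, -0.2]
grip_width: 0.085
```

```bash
python3 go.py .669,.1686,.0815,-90
```

```text
t 13.93 pos [0.6687 0.166  0.1807] rot [-8.998e+01 -4.000e-02 -9.021e+01] F [-0.1  0.5 -0.2] w 0.085 q [-40.  27.  33.  82. -15.  75.  -6.]
.669,.1686,.0815,-90 -> [-2.6 99.2  0.3] turn y -0.2
```

Emit:
{"op": "move_arm", "data": {"moves": [[-1,40,0,0,0,0],[-1,75,0,0,0,0],[-1,92,0,0,0,0],[-1,99,0,0,0,0],[-1,99,0,0,0,0],[-1,99,0,0,0,0]]}}

```text
time_s: 14.43
tool_pos: [0.6695, 0.1685, 0.0828]
tool_rot: [-89.9, 0.0, -90.1]
force: [-0.1, -0.6, -0.0]
grip_width: 0.0851
```

Emit:
{"op": "move_arm", "data": {"moves": [[0,0,0,0,0,0],[0,0,0,0,0,0],[0,0,0,0,0,0],[0,0,0,0,0,0],[0,0,0,0,0,0],[0,0,0,0,0,0],[0,0,0,0,0,0],[0,0,0,0,0,0]], "claw": 50, "newtons": 20}}

```text
time_s: 15.1
tool_pos: [0.669, 0.1696, 0.0819]
tool_rot: [-90.0, 0.0, -90.0]
force: [-1.5, 0.5, 5.0]
grip_width: 0.0595
```

Emit:
{"op": "move_arm", "data": {"moves": [[0,-15,0,0,0,0],[0,-45,0,0,0,0],[0,-85,0,0,0,0],[0,-110,0,0,0,0],[157,-110,-200,0,0,0],[157,-110,-200,0,0,0],[157,-110,-200,0,0,0],[157,-110,-200,0,0,0],[157,-110,-200,0,0,0],[157,-110,-200,0,0,0],[157,-110,-200,0,0,0],[157,-110,-200,0,0,0],[157,-110,-200,0,0,0],[157,-110,-200,0,0,0]]}}

```text
time_s: 16.27
tool_pos: [0.4697, 0.0135, 0.1918]
tool_rot: [-89.9, 0.0, -90.0]
force: [-1.1, 0.1, -1.8]
grip_width: 0.0595
```

```bash
python3 go.py .469,.0125,.084,-90
```

```text
t 16.27 pos [0.4697 0.0135 0.1918] rot [-8.992e+01  1.000e-02 -8.999e+01] F [-1.1  0.1 -1.8] w 0.0595 q [-43.  -4.  37. 112.   3.  71.  -7.]
.469,.0125,.084,-90 -> [  1.  107.8  -0.7] turn y 0.0
```

Emit:
{"op": "move_arm", "data": {"moves": [[0,40,0,0,0,0],[0,80,0,0,0,0],[0,98,0,0,0,0],[0,105,0,0,0,0],[0,107,0,0,0,0],[0,107,0,0,0,0],[0,107,0,0,0,0]]}}

```text
time_s: 16.85
tool_pos: [0.4703, 0.0129, 0.0856]
tool_rot: [-89.9, 0.0, -90.0]
force: [0.1, -1.1, -1.6]
grip_width: 0.0592
```

Emit:
{"op": "move_arm", "data": {"moves": [[0,1,0,0,0,0],[0,2,0,0,0,0],[0,2,0,0,0,0],[0,2,0,0,0,0]]}}

```text
time_s: 17.18
tool_pos: [0.4689, 0.0127, 0.0828]
tool_rot: [-89.9, 0.0, -90.0]
force: [-0.1, 0.1, -2.3]
grip_width: 0.0594
```

Emit:
{"op": "move_arm", "data": {"moves": [[0,1,0,0,0,0],[0,1,0,0,0,0],[0,1,0,0,0,0]]}}

```text
time_s: 17.43
tool_pos: [0.469, 0.0127, 0.0818]
tool_rot: [-90.0, 0.0, -90.0]
force: [-0.3, -0.0, 3.5]
grip_width: 0.0594
```

Emit:
{"op": "move_arm", "data": {"moves": [[0,0,0,0,0,0],[0,0,0,0,0,0],[0,0,0,0,0,0],[0,0,0,0,0,0],[0,0,0,0,0,0],[0,-30,0,0,0,0],[0,-70,0,0,0,0],[0,-110,0,0,0,0],[170,-118,198,0,-55.3,0],[170,-118,198,0,-55.3,0],[170,-118,198,0,-55.3,0],[170,-118,198,0,-55.3,0],[170,-118,198,0,-55.3,0],[170,-118,198,0,-55.3,0],[170,-118,198,0,-55.3,0],[170,-118,198,0,-55.3,0],[170,-118,198,0,-55.3,0],[170,-118,198,0,-55.3,0],[170,-118,198,0,-55.3,0],[170,-118,198,0,-55.3,0]], "claw": 85}}

```text
time_s: 19.1
tool_pos: [0.6663, -0.1568, 0.1992]
tool_rot: [-90.0, 0.0, -34.8]
force: [-0.9, 0.1, -0.5]
grip_width: 0.0851
```

```bash
python3 go.py .6667,-.1575,.034,-34.7
python3 - <<'E'
from h import *
p,d=read_camera("wrist"); cv2.imwrite("pics/w4.png",p[:,:,::-1])
p,d=read_camera("top"); cv2.imwrite("pics/t4.png",p[:,:,::-1])
np.set_printoptions(precision=4,suppress=True)
I=camera_info("top"); P,u,v=cloud(I,d)
Q=P[(abs(P[:,0]-.47)<.06)&(abs(P[:,1]-.0125)<.06)&(P[:,2]>.09)&(P[:,2]<.104)]
print(len(Q),cv2.minEnclosingCircle(Q[:,:2].astype(np.float32)),Q.max(0))
E
```

```text
t 19.1 pos [ 0.6663 -0.1568  0.1992] rot [-8.997e+01  3.000e-02 -3.483e+01] F [-0.9  0.1 -0.5] w 0.0851 q [-17.  27.  39.  82. -17.  77.  78.]
.6667,-.1575,.034,-34.7 -> [  0.7 165.2  -0.4] turn y -0.1Traceback (most recent call last):
  File "<stdin>", line 7, in <module>
    return umr_maximum(a, axis, None, out, keepdims, initial, where)
ValueError: zero-size array to reduction operation maximum which has no identity
```

View pics/w4.png

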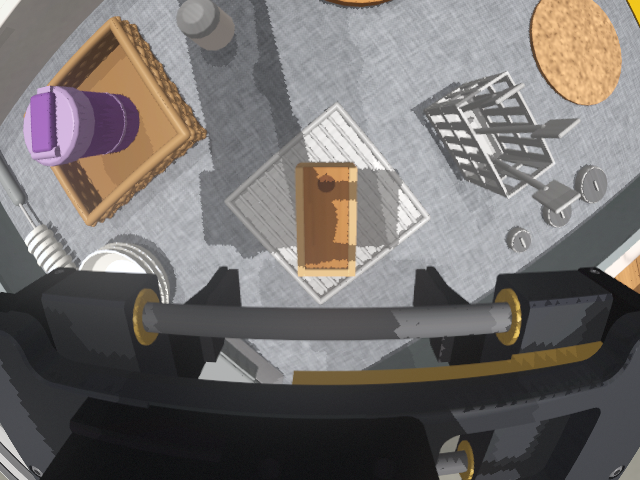

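View pics/t4.png

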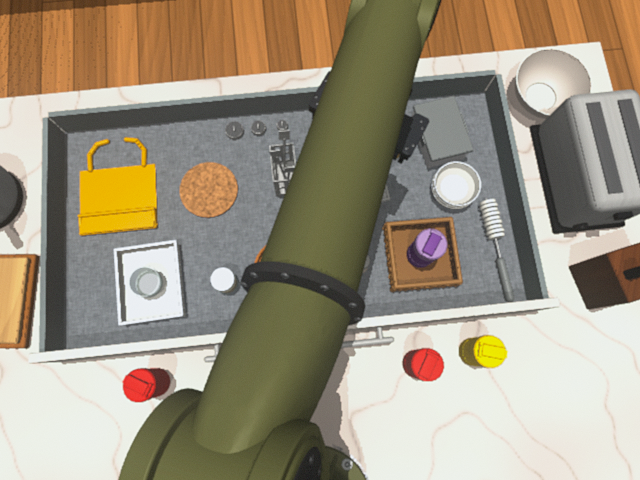

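Emit:
{"op": "move_arm", "data": {"moves": [[0,40,0,0,0,0],[0,80,0,0,0,0],[0,115,0,0,0,0],[0,140,0,0,0,0],[0,155,0,0,0,0],[0,162,0,0,0,0],[0,163,0,0,0,0],[0,163,0,0,0,0]], "claw": 75}}

```text
time_s: 19.87
tool_pos: [0.6675, -0.1577, 0.0376]
tool_rot: [-90.0, -0.1, -34.7]
force: [0.1, -0.2, 1.0]
grip_width: 0.0752
```

Emit:
{"op": "move_arm", "data": {"moves": [[0,0,0,0,0,0],[0,0,0,0,0,0],[0,0,0,0,0,0],[0,0,0,0,0,0],[0,0,0,0,0,0],[0,0,0,0,0,0],[0,0,0,0,0,0],[0,0,0,0,0,0]], "claw": 40, "newtons": 20}}

```text
time_s: 20.53
tool_pos: [0.6668, -0.1576, 0.0368]
tool_rot: [-90.0, -0.0, -34.7]
force: [0.1, -0.1, 4.3]
grip_width: 0.0476
```

```bash
python3 go.py .6667,-.1575,.2,-34.7 .54,.0,.2,-34.7 .6685,.168,.2,-34.7
```

```text
t 20.53 pos [ 0.6668 -0.1576  0.0368] rot [-8.998e+01 -3.000e-02 -3.474e+01] F [ 0.1 -0.1  4.3] w 0.0476 q [-15.  35.  35.  90. -22.  62.  82.]
.6667,-.1575,.2,-34.7 -> [-1.000e-01 -1.632e+02  0.000e+00] turn y -0.0
.54,.0,.2,-34.7 -> [-194.  -163.2   57.3] turn y -0.0
.6685,.168,.2,-34.7 -> [-184.1 -163.2  268.5] turn y -0.0
```

Emit:
{"op": "move_arm", "data": {"moves": [[0,-15,0,0,0,0],[0,-45,0,0,0,0],[0,-85,0,0,0,0],[0,-125,0,0,0,0],[0,-165,0,0,0,0],[0,-183,0,0,0,0],[-194,-183,57,0,0,0],[-194,-183,57,0,0,0],[-194,-183,57,0,0,0],[-194,-183,57,0,0,0],[-194,-183,57,0,0,0],[-184,-183,268,0,0,0],[-184,-183,268,0,0,0],[-184,-183,268,0,0,0],[-184,-183,268,0,0,0],[-184,-183,268,0,0,0],[-184,-183,268,0,0,0],[-184,-183,268,0,0,0],[-184,-183,268,0,0,0]]}}

```text
time_s: 22.12
tool_pos: [0.6678, 0.167, 0.2189]
tool_rot: [-90.1, -0.0, -34.7]
force: [0.1, -0.4, -1.7]
grip_width: 0.0477
```

```bash
python3 go.py .6685,.168,.04,-34.7
```

```text
t 22.12 pos [0.6678 0.167  0.2189] rot [-9.012e+01 -1.000e-02 -3.474e+01] F [ 0.1 -0.4 -1.7] w 0.0477 q [-40.  26.  33.  79. -14.  79.  48.]
.6685,.168,.04,-34.7 -> [  0.  178.9   1.3] turn y -0.0
```

Emit:
{"op": "move_arm", "data": {"moves": [[0,40,0,0,0,0],[0,80,0,0,0,0],[0,120,0,0,0,0],[0,150,0,0,0,0],[0,168,0,0,0,0],[0,176,0,0,0,0],[0,178,0,0,0,0],[0,179,0,0,0,0],[0,180,0,0,0,0],[0,180,0,0,0,0]]}}

```text
time_s: 22.95
tool_pos: [0.6693, 0.1676, 0.0414]
tool_rot: [-89.8, -0.1, -34.8]
force: [-0.2, -0.1, -1.4]
grip_width: 0.0481
```

Emit:
{"op": "move_arm", "data": {"moves": [[0,1,0,0,0,0],[0,2,0,0,0,0],[0,2,0,0,0,0],[0,2,0,0,0,0]]}}

```text
time_s: 23.28
tool_pos: [0.6681, 0.1677, 0.0375]
tool_rot: [-90.0, -0.0, -34.7]
force: [0.0, 0.3, -1.2]
grip_width: 0.0479
```

Emit:
{"op": "move_arm", "data": {"moves": [[0,1,0,0,0,0],[0,1,0,0,0,0],[0,1,0,0,0,0]]}}

```text
time_s: 23.53
tool_pos: [0.6683, 0.1677, 0.0368]
tool_rot: [-90.0, -0.0, -34.7]
force: [-1.0, 0.0, 3.1]
grip_width: 0.0483
```

```bash
python3 go.py .6683,.1677,.15,-34.7 .47,.304,.15,-87.5
python3 - <<'E'
from h import *
np.set_printoptions(precision=4,suppress=True)
Z=np.load("masks.npz"); d=Z['depth']; I=camera_info("top"); P,u,v=cloud(I,d)
for a,b in [(.05,.062),(.052,.058)]:
    Q=P[(np.hypot(P[:,0]-.47,P[:,1]-.303)<.045)&(P[:,2]>a)&(P[:,2]<b)]; print(len(Q),Q.min(0),Q.max(0),cv2.minEnclosingCircle(Q[:,:2].astype(np.float32)))
E
```

```text
t 23.53 pos [0.6683 0.1677 0.0368] rot [-8.996e+01 -2.000e-02 -3.473e+01] F [-1.   0.   3.1] w 0.0483 q [-38.  34.  30.  89. -18.  61.  52.]
.6683,.1677,.15,-34.7 -> [  -0.  -113.2   -0. ] turn y -0.0
.47,.304,.15,-87.5 -> [-240.7 -113.2   -1. ] turn y 52.8
212 [0.4367 0.2704 0.05  ] [0.5016 0.3362 0.0599] ((0.46973729133605957, 0.30317696928977966), 0.033497799187898636)
170 [0.4367 0.2704 0.052 ] [0.5016 0.3362 0.0578] ((0.46973729133605957, 0.30317696928977966), 0.033497799187898636)
```

Emit:
{"op": "move_arm", "data": {"moves": [[0,0,0,0,0,0],[0,0,0,0,0,0],[0,0,0,0,0,0],[0,0,0,0,0,0],[0,-20,0,0,0,0],[0,-50,0,0,0,0],[0,-90,0,0,0,0],[0,-113,0,0,0,0],[-241,-113,-1,0,52.8,0],[-241,-113,-1,0,52.8,0],[-241,-113,-1,0,52.8,0],[-241,-113,-1,0,52.8,0],[-241,-113,-1,0,52.8,0],[-241,-113,-1,0,52.8,0],[-241,-113,-1,0,52.8,0],[-241,-113,-1,0,52.8,0],[-241,-113,-1,0,52.8,0],[-241,-113,-1,0,52.8,0],[-241,-113,-1,0,52.8,0],[-241,-113,-1,0,52.8,0]], "claw": 72}}

```text
time_s: 25.2
tool_pos: [0.4701, 0.3034, 0.1493]
tool_rot: [-90.0, -0.0, -87.5]
force: [-1.0, 0.3, 0.5]
grip_width: 0.072
```

```bash
python3 go.py .4697,.3032,.034,-87.5
python3 - <<'E'
from h import *
p,d=read_camera("wrist"); cv2.imwrite("pics/w5.png",p[:,:,::-1])
p,d=read_camera("top"); cv2.imwrite("pics/t5.png",p[:,:,::-1])
E
```

```text
t 25.2 pos [0.4701 0.3034 0.1493] rot [-8.998e+01 -1.000e-02 -8.753e+01] F [-1.   0.3  0.5] w 0.072 q [-69.  12.  37. 104.  -8.  67. -26.]
.4697,.3032,.034,-87.5 -> [  0.2 115.3  -0.4] turn y -0.0
```

View pics/w5.png

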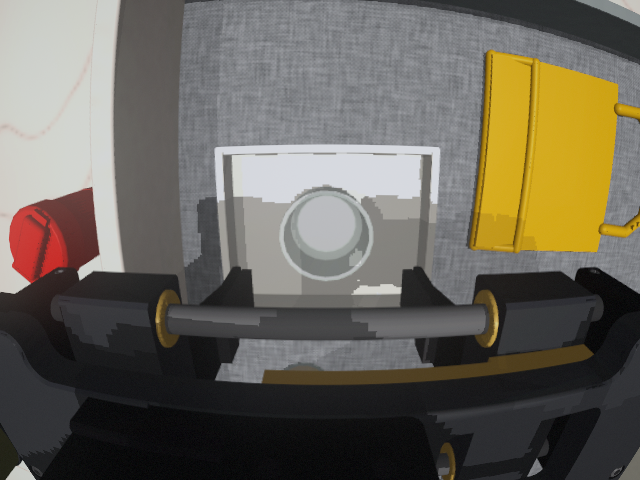

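View pics/t5.png

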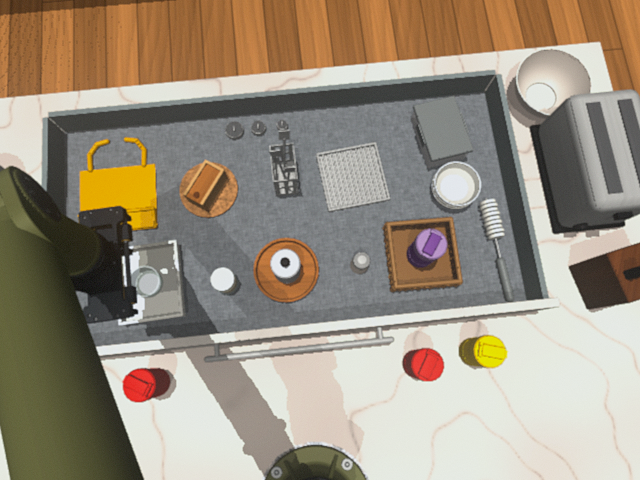

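Emit:
{"op": "move_arm", "data": {"moves": [[0,40,0,0,0,0],[0,75,0,0,0,0],[0,95,0,0,0,0],[0,106,0,0,0,0],[0,112,0,0,0,0],[0,112,0,0,0,0],[0,112,0,0,0,0]], "claw": 78}}

```text
time_s: 25.88
tool_pos: [0.4704, 0.3044, 0.0383]
tool_rot: [-89.9, 0.1, -87.6]
force: [0.4, 0.0, -1.0]
grip_width: 0.0779
```

Emit:
{"op": "move_arm", "data": {"moves": [[0,0,0,0,0,0],[0,0,0,0,0,0],[0,0,0,0,0,0],[0,0,0,0,0,0],[0,0,0,0,0,0],[0,0,0,0,0,0],[0,0,0,0,0,0]], "claw": 50, "newtons": 15}}

```text
time_s: 26.47
tool_pos: [0.47, 0.3047, 0.0384]
tool_rot: [-89.9, 0.1, -87.5]
force: [-0.8, -1.0, 7.3]
grip_width: 0.0646
```

```bash
python3 go.py .4697,.3032,.2,-87.5 .53,.05,.2,-90 .53,-.10,.2,-90 .6656,-.1552,.2,-90
```

```text
t 26.47 pos [0.47   0.3047 0.0384] rot [-8.993e+01  8.000e-02 -8.753e+01] F [-0.8 -1.   7.3] w 0.0646 q [-66.  20.  35. 109. -14.  55. -22.]
.4697,.3032,.2,-87.5 -> [   1.4 -161.6   -0.4] turn y -0.0
.53,.05,.2,-90 -> [ 257.  -161.6   48.9] turn y 2.5
.53,-.10,.2,-90 -> [ 406.9 -161.6   42.5] turn y 2.5
.6656,-.1552,.2,-90 -> [ 467.9 -161.6  175.6] turn y 2.5
```

Emit:
{"op": "move_arm", "data": {"moves": [[0,-10,0,0,0,0],[0,-35,0,0,0,0],[0,-75,0,0,0,0],[0,-115,0,0,0,0],[0,-150,0,0,0,0],[0,-162,0,0,0,0],[406,-162,43,0,2.5,0],[406,-162,43,0,2.5,0],[406,-162,43,0,2.5,0],[406,-162,43,0,2.5,0],[406,-162,43,0,2.5,0],[406,-162,43,0,2.5,0],[406,-162,43,0,2.5,0],[406,-162,43,0,2.5,0],[406,-162,43,0,2.5,0],[406,-162,43,0,2.5,0],[467,-162,175,0,2.5,0],[467,-162,175,0,2.5,0],[467,-162,175,0,2.5,0],[467,-162,175,0,2.5,0]]}}

```text
time_s: 28.13
tool_pos: [0.6671, -0.1562, 0.197]
tool_rot: [-90.1, -0.1, -90.0]
force: [0.1, 0.3, -0.4]
grip_width: 0.0646
```

Emit:
{"op": "move_arm", "data": {"moves": [[0,0,0,0,0,0],[0,0,0,0,0,0],[0,0,0,0,0,0]]}}

```text
time_s: 28.38
tool_pos: [0.6632, -0.155, 0.1987]
tool_rot: [-90.1, 0.0, -90.1]
force: [-0.5, -0.1, -0.2]
grip_width: 0.0641
```

```bash
python3 go.py .6656,-.1552,.042,-90
```

```text
t 28.38 pos [ 0.6632 -0.155   0.1987] rot [-9.010e+01  2.000e-02 -9.008e+01] F [-0.5 -0.1 -0.2] w 0.0641 q [-26.  31.  53.  82. -25.  79.  28.]
.6656,-.1552,.042,-90 -> [  0.2 156.7   2.4] turn y -0.1
```

Emit:
{"op": "move_arm", "data": {"moves": [[0,40,1,0,0,0],[0,80,1,0,0,0],[0,115,1,0,0,0],[0,138,1,0,0,0],[0,150,1,0,0,0],[0,154,1,0,0,0],[0,156,1,0,0,0],[0,157,1,0,0,0],[0,157,1,0,0,0],[0,157,1,0,0,0]]}}

```text
time_s: 29.22
tool_pos: [0.6664, -0.1553, 0.0441]
tool_rot: [-89.8, -0.0, -90.0]
force: [0.6, -0.8, -1.4]
grip_width: 0.0645
```

Emit:
{"op": "move_arm", "data": {"moves": [[0,1,0,0,0,0],[0,2,0,0,0,0],[0,2,0,0,0,0],[0,2,0,0,0,0]]}}

```text
time_s: 29.55
tool_pos: [0.6653, -0.155, 0.0403]
tool_rot: [-90.0, 0.0, -90.0]
force: [-0.1, 0.1, -1.0]
grip_width: 0.0641
```

Emit:
{"op": "move_arm", "data": {"moves": [[0,1,0,0,0,0],[0,1,0,0,0,0],[0,1,0,0,0,0]]}}

```text
time_s: 29.8
tool_pos: [0.6652, -0.155, 0.0392]
tool_rot: [-90.0, 0.0, -90.0]
force: [-1.3, 0.1, -2.1]
grip_width: 0.0642
```

Emit:
{"op": "move_arm", "data": {"moves": [[0,1,0,0,0,0],[0,1,0,0,0,0],[0,1,0,0,0,0]]}}

```text
time_s: 30.05
tool_pos: [0.6654, -0.155, 0.0386]
tool_rot: [-90.0, 0.0, -90.0]
force: [-1.4, 0.9, 1.4]
grip_width: 0.0643
```

Emit:
{"op": "move_arm", "data": {"moves": [[0,0,0,0,0,0],[0,0,0,0,0,0],[0,0,0,0,0,0],[0,0,0,0,0,0],[0,-15,0,0,0,0],[0,-45,0,0,0,0],[0,-85,0,0,0,0],[0,-125,0,0,0,0],[0,-165,0,0,0,0],[-155,-165,-125,0,-20,0],[-155,-165,-125,0,-20,0],[-155,-165,-125,0,-20,0],[-155,-165,-125,0,-20,0],[-155,-165,-125,0,-20,0],[-323,-150,3,0,-55.3,0],[-323,-150,3,0,-55.3,0],[-323,-150,3,0,-55.3,0],[-323,-150,3,0,-55.3,0],[-323,-150,3,0,-55.3,0],[-323,-150,3,0,-55.3,0]], "claw": 80}}

```text
time_s: 31.72
tool_pos: [0.6703, 0.1775, 0.1868]
tool_rot: [-89.8, 0.1, -33.9]
force: [-2.2, 1.1, 0.1]
grip_width: 0.0799
```

Emit:
{"op": "move_arm", "data": {"moves": [[0,0,0,0,0,0],[0,0,0,0,0,0],[0,0,0,0,0,0]]}}

```text
time_s: 31.97
tool_pos: [0.6685, 0.1655, 0.1894]
tool_rot: [-90.0, -0.1, -34.9]
force: [0.6, -1.1, 0.4]
grip_width: 0.0798
```

```bash
python3 go.py .6683,.1677,.0368,-34.7
python3 - <<'E'
from h import *
np.set_printoptions(precision=4,suppress=True)
p,d=read_camera("wrist"); cv2.imwrite("pics/w6.png",p[:,:,::-1])
p,d=read_camera("top"); cv2.imwrite("pics/t6.png",p[:,:,::-1])
I=camera_info("top"); P,u,v=cloud(I,d)
def s(cx,cy,r,a,b): return P[(np.hypot(P[:,0]-cx,P[:,1]-cy)<r)&(P[:,2]>a)&(P[:,2]<b)]
for n,q in [("bowl",s(.6656,-.155,.05,.05,.062)),("can",s(.469,.0125,.06,.09,.104)),("cup",s(.47,-.276,.05,.117,.14))]:
    print(n,len(q),cv2.minEnclosingCircle(q[:,:2].astype(np.float32)) if len(q) else 0)
q=P[(abs(P[:,0]-.68)<.08)&(abs(P[:,1])<.06)&(P[:,2]>.08)&(P[:,2]<.11)]; print("spoon",cv2.minAreaRect(q[:,:2].astype(np.float32)))
# bin now empty: fit rim
from scipy.optimize import least_squares
for a,b in [(.036,.043),(.033,.045)]:
    Q=P[(abs(P[:,0]-.47)<.1)&(abs(P[:,1]-.3)<.085)&(P[:,2]>a)&(P[:,2]<b)]
    print(len(Q),cv2.minAreaRect(Q[:,:2].astype(np.float32)))
E
```

```text
t 31.97 pos [0.6685 0.1655 0.1894] rot [-9.001e+01 -6.000e-02 -3.494e+01] F [ 0.6 -1.1  0.4] w 0.0798 q [-45.  29.  41.  82. -19.  77.  52.]
.6683,.1677,.0368,-34.7 -> [ -1.4 152.6   1.7] turn y -0.2
bowl 193 ((0.6652000546455383, -0.15524879097938538), 0.03335795924067497)
can 628 ((0.46891552209854126, 0.01063047256320715), 0.030311018228530884)
cup 773 ((0.4724242687225342, -0.2759895920753479), 0.030911443755030632)
spoon ((0.6793818473815918, -0.0050750356167554855), (0.08186191320419312, 0.05016940087080002), 0.30979490280151367)
354 ((0.47171157598495483, 0.2587936222553253), (0.05588522180914879, 0.16319718956947327), 89.91704559326172)
385 ((0.4717109203338623, 0.25830310583114624), (0.056866202503442764, 0.16319718956947327), 89.91704559326172)
```

View pics/t6.png

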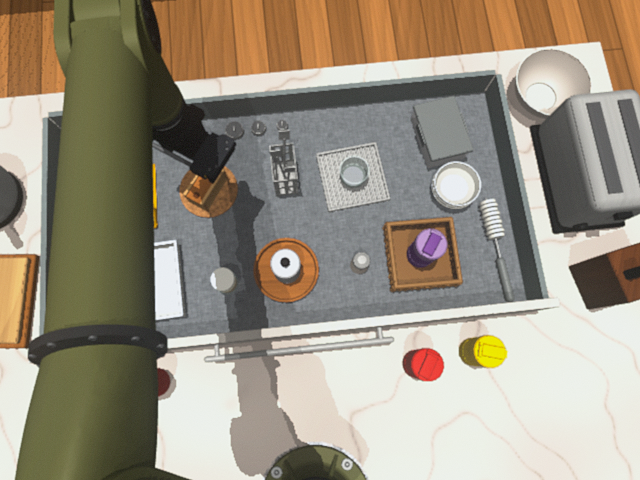

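View pics/w6.png

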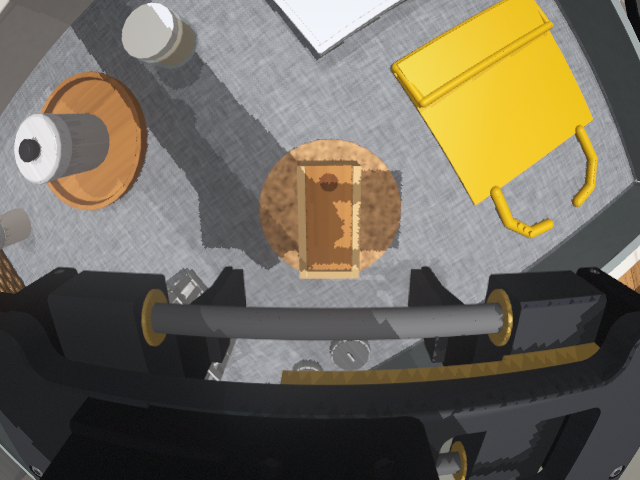

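Emit:
{"op": "move_arm", "data": {"moves": [[0,40,1,0,0,0],[0,80,1,0,0,0],[0,115,1,0,0,0],[0,136,1,0,0,0],[0,148,1,0,0,0],[0,152,1,0,0,0],[0,152,1,0,0,0],[0,152,1,0,0,0]]}}

```text
time_s: 32.73
tool_pos: [0.6704, 0.1686, 0.0384]
tool_rot: [-89.9, -0.1, -34.8]
force: [-0.6, -0.5, 0.3]
grip_width: 0.0802
```

Emit:
{"op": "move_arm", "data": {"moves": [[0,0,0,0,0,0],[0,0,0,0,0,0],[0,0,0,0,0,0],[0,0,0,0,0,0],[0,0,0,0,0,0],[0,0,0,0,0,0],[0,0,0,0,0,0],[0,0,0,0,0,0]], "claw": 40, "newtons": 20}}

```text
time_s: 33.4
tool_pos: [0.6691, 0.1687, 0.0365]
tool_rot: [-90.0, 0.0, -34.7]
force: [-1.2, -0.4, 1.7]
grip_width: 0.048
```

```bash
python3 go.py .4703,.300,.15,2.55
python3 - <<'E'
from h import *
from scipy.optimize import least_squares
I=camera_info("top"); d=np.load("masks.npz")['depth']; P,u,v=cloud(I,d)
Q=P[(abs(P[:,0]-.47)<.1)&(abs(P[:,1]-.3)<.085)&(P[:,2]>.035)&(P[:,2]<.045)]
Q=Q[np.hypot(Q[:,0]-.4697,Q[:,1]-.3032)>.046]
for hx,hy in [(.0765,.0615),(.078,.063)]:
  def res(p):
    c,s=np.cos(p[2]),np.sin(p[2]); D=Q[:,:2]-p[:2]
    return np.maximum(np.abs(D[:,0]*c+D[:,1]*s)-hx,np.abs(-D[:,0]*s+D[:,1]*c)-hy)
  r=least_squares(res,[.47,.3,.03],loss='soft_l1',f_scale=.002); print(r.x,np.degrees(r.x[2]),np.sqrt(np.mean(r.fun**2)))
E
```

```text
t 33.4 pos [0.6691 0.1687 0.0365] rot [-90.01   0.   -34.74] F [-1.2 -0.4  1.7] w 0.048 q [-43.  36.  38.  89. -24.  63.  55.]
.4703,.300,.15,2.55 -> [-238.2 -113.5   -5.4] turn y -37.3
[0.46993252 0.29972441 0.04491735] 2.5735744589868865 0.0024356657761937547
[0.46996182 0.2996324  0.04483659] 2.568947603018409 0.002015432226300786
```

Emit:
{"op": "move_arm", "data": {"moves": [[0,-15,0,0,0,0],[0,-45,0,0,0,0],[0,-85,0,0,0,0],[0,-114,0,0,0,0],[-238,-114,-5,0,-37.3,0],[-238,-114,-5,0,-37.3,0],[-238,-114,-5,0,-37.3,0],[-238,-114,-5,0,-37.3,0],[-238,-114,-5,0,-37.3,0],[-238,-114,-5,0,-37.3,0],[-238,-114,-5,0,-37.3,0],[-238,-114,-5,0,-37.3,0],[-238,-114,-5,0,-37.3,0],[-238,-114,-5,0,-37.3,0],[-238,-114,-5,0,-37.3,0]]}}

```text
time_s: 34.65
tool_pos: [0.4721, 0.2989, 0.1505]
tool_rot: [-90.0, -0.0, 2.4]
force: [0.9, 0.6, -2.0]
grip_width: 0.048
```

```bash
python3 go.py .470,.2997,.0400,2.57
python3 - <<'E'
from h import *
p,d=read_camera("wrist"); cv2.imwrite("pics/w7.png",p[:,:,::-1])
E
```

```text
t 34.65 pos [0.4721 0.2989 0.1505] rot [-9.003e+01 -5.000e-02  2.380e+00] F [ 0.9  0.6 -2. ] w 0.048 q [-64.  11.  33. 104.  -7.  67.  63.]
.470,.2997,.0400,2.57 -> [ -2.1 110.5   0.9] turn y -0.2
```

View pics/w7.png

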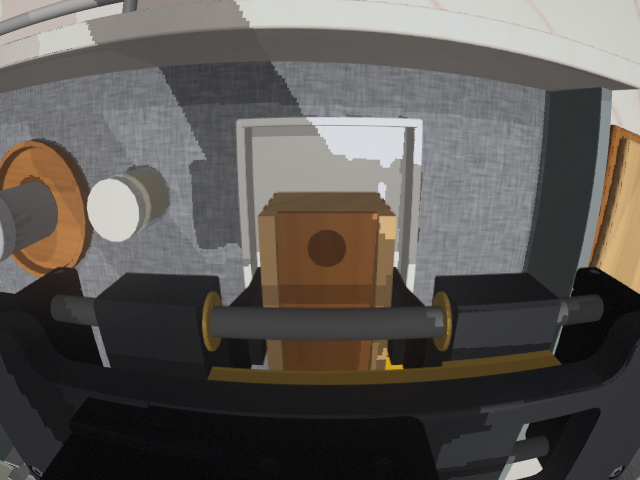

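Run:
```python
from h import *
I=camera_info("wrist"); print(-I['R'].T@I['t'], env.get_obs()['tool_pos'])
```

```text
[0.39702355 0.29626937 0.30160116] [0.47193736 0.299025   0.15037532]
```

Camera sits 150 mm above the TCP and 52 mm inside the wall, so it is clear.

Emit:
{"op": "move_arm", "data": {"moves": [[-1,40,1,0,0,0],[-1,75,1,0,0,0],[-1,95,1,0,0,0],[-1,105,1,0,0,0],[-1,109,1,0,0,0],[-1,110,1,0,0,0],[-1,110,1,0,0,0],[-1,110,1,0,0,0],[-1,110,1,0,0,0]]}}

```text
time_s: 35.45
tool_pos: [0.4707, 0.302, 0.0418]
tool_rot: [-89.9, -0.1, 2.5]
force: [0.2, 0.5, -1.6]
grip_width: 0.0478
```

```bash
python3 go.py .470,.2997,.0365,2.57
```

```text
t 35.45 pos [0.4707 0.302  0.0418] rot [-89.89  -0.12   2.55] F [ 0.2  0.5 -1.6] w 0.0478 q [-62.  19.  31. 109. -12.  55.  67.]
.470,.2997,.0365,2.57 -> [-0.8  5.3 -2.2] turn y -0.0
```

Emit:
{"op": "move_arm", "data": {"moves": [[-1,1,-1,0,0,0],[-1,2,-1,0,0,0],[-1,2,-1,0,0,0],[-1,2,-1,0,0,0]]}}

```text
time_s: 35.78
tool_pos: [0.4686, 0.3003, 0.0384]
tool_rot: [-90.0, -0.0, 2.6]
force: [-0.9, -0.1, -0.8]
grip_width: 0.0478
```

Emit:
{"op": "move_arm", "data": {"moves": [[0,1,0,0,0,0],[0,1,0,0,0,0],[0,1,0,0,0,0]]}}

```text
time_s: 36.03
tool_pos: [0.4686, 0.3002, 0.0372]
tool_rot: [-90.0, 0.0, 2.6]
force: [0.3, 0.9, -0.5]
grip_width: 0.0482
```

Emit:
{"op": "move_arm", "data": {"moves": [[0,1,0,0,0,0],[0,1,0,0,0,0],[0,1,0,0,0,0]]}}

```text
time_s: 36.28
tool_pos: [0.4689, 0.3004, 0.0364]
tool_rot: [-90.0, -0.0, 2.6]
force: [-0.2, -0.5, 0.7]
grip_width: 0.0477
```

Emit:
{"op": "move_arm", "data": {"moves": [[0,0,0,0,0,0],[0,0,0,0,0,0],[0,0,0,0,0,0],[0,0,0,0,0,0],[0,-15,0,0,0,0],[0,-45,0,0,0,0],[0,-85,0,0,0,0],[0,-125,0,0,0,0],[0,-165,0,0,0,0],[0,-200,0,0,0,0],[-200,-230,250,0,0,0],[-200,-230,250,0,0,0],[-200,-230,250,0,0,0],[-200,-230,250,0,0,0],[-200,-230,250,0,0,0],[-200,-230,250,0,0,0],[-200,-230,250,0,0,0],[-200,-230,250,0,0,0],[-200,-230,250,0,0,0],[-200,-230,250,0,0,0]], "claw": 66}}

```text
time_s: 37.95
tool_pos: [0.2555, 0.5425, 0.2658]
tool_rot: [-90.0, 0.0, 2.8]
force: [1.1, -0.5, -0.8]
grip_width: 0.0659
```

Run:
```python
from h import *
np.set_printoptions(precision=4,suppress=True)
p,d=read_camera("top"); cv2.imwrite("pics/t8.png",p[:,:,::-1])
ps,_=read_camera("scene"); cv2.imwrite("pics/s8.png",cv2.resize(ps[150:400,80:600],(800,385),interpolation=cv2.INTER_CUBIC)[:,:,::-1])
I=camera_info("top"); P,u,v=cloud(I,d)
def s(cx,cy,r,a,b): return P[(np.hypot(P[:,0]-cx,P[:,1]-cy)<r)&(P[:,2]>a)&(P[:,2]<b)]
for n,q in [("bowl",s(.6656,-.155,.05,.05,.062)),("can",s(.469,.0125,.06,.09,.104)),("cup",s(.47,-.276,.05,.117,.14))]:
    print(n,len(q),cv2.minEnclosingCircle(q[:,:2].astype(np.float32)) if len(q) else 0)
q=P[(abs(P[:,0]-.68)<.08)&(abs(P[:,1])<.06)&(P[:,2]>.08)&(P[:,2]<.11)]; print("spoon",cv2.minAreaRect(q[:,:2].astype(np.float32)))
q=s(.47,.3,.07,.058,.07); print("box",len(q),cv2.minAreaRect(q[:,:2].astype(np.float32)) if len(q) else 0,q[:,2].mean())
Q=P[(abs(P[:,0]-.47)<.1)&(abs(P[:,1]-.3)<.085)&(P[:,2]>.035)&(P[:,2]<.045)]; print("bin",cv2.minAreaRect(Q[:,:2].astype(np.float32)))
```

```text
bowl 191 ((0.6650911569595337, -0.1556236296892166), 0.03360208496451378)
can 631 ((0.4686271548271179, 0.010797642171382904), 0.03002828359603882)
cup 773 ((0.4723506271839142, -0.2763521373271942), 0.03131091594696045)
spoon ((0.6787863373756409, -0.005094768479466438), (0.08214448392391205, 0.05028930678963661), 0.514113187789917)
box 963 ((0.468685507774353, 0.2998427450656891), (0.09039106965065002, 0.049602340906858444), 2.44584059715271) 0.06139109696314952
bin ((0.47065436840057373, 0.300444632768631), (0.16309431195259094, 0.13417497277259827), 2.451845169067383)
```

View pics/t8.png

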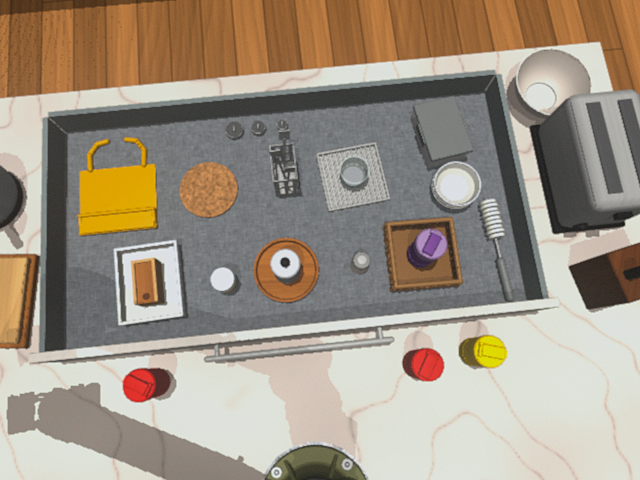

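View pics/s8.png

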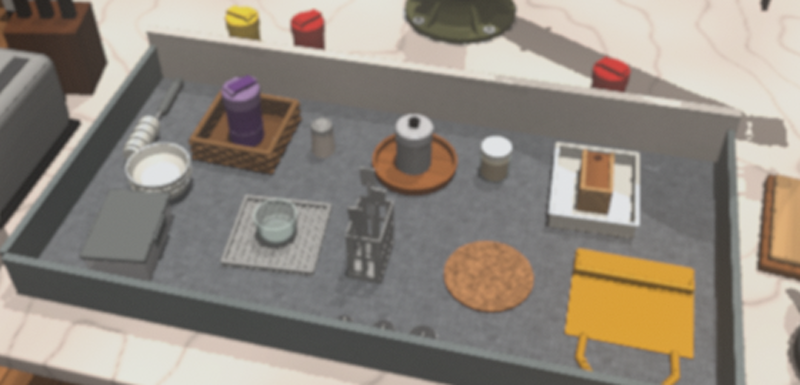

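Run:
```python
from h import *
p,d=read_camera("top"); I=camera_info("top"); im=cv2.resize(p,None,fx=4,fy=4,interpolation=cv2.INTER_CUBIC)
def sq(c,yaw,hx,hy,z,col):
    R=np.array([[np.cos(yaw),-np.sin(yaw)],[np.sin(yaw),np.cos(yaw)]])
    X=np.array([[1,1],[1,-1],[-1,-1],[-1,1]])*[hx,hy]@R.T+c; q=proj(I,np.c_[X,np.full(4,z)])
    cv2.polylines(im,[np.int32(q*4+2)],True,col,1)
sq([.4701,-.2762],-.0152,.0725,.0725,.056,(0,255,0)); sq([.4701,-.2762],-.0152,.064,.064,.014,(255,0,0))
cv2.imwrite("pics/b.png",im[840:1200,1480:1900,::-1])
```

```text
(no output)
```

View pics/b.png

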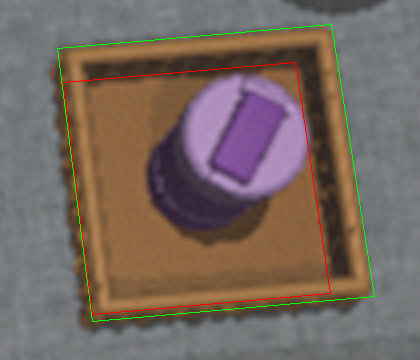

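Run:
```python
from cell import job, env
print(job.sign_off(), env.get_obs()['time_s'])
```

```text
the job is handed in; nothing more can be done
the job is handed in; nothing more can be done
```

All four things now stand upright in the middle of their own containers, and I handed the job in at about 38 s of the 138 s allowed.

Two pairs of things were swapped, so I used the cork trivet twice, once for the canister and once for the box. The order was:
1. Canister to the trivet, cup to the basket, canister to the round wooden tray.
2. Box to the trivet, glass bowl to the draining rack, box to the bin.

Each thing was lowered until the wrist force showed it touching before I let go.

The last pictures, with the arm clear, showed:

| Thing | Container | Distance from the middle |
|---|---|---|
| Cup | basket | about 2 mm |
| Canister | round wooden tray | about 2 mm |
| Bowl | draining rack | about 1 mm |
| Box | bin | about 2 mm, straight to within 0.2° |

- **Left alone:** the spoon rack is where it was (within 1 mm), the trivet is empty again and the look-alike cups were not touched.
- **Weakest check:** the basket's position fitted less tightly than the other containers (about 4.5 mm scatter), but its outline drawn over the picture matched to about 2 mm.
- **Failed check:** one mid-job look at the canister failed because the arm was in the way. I repeated it later and it was fine.

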